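# Turn a sawn asphalt plate and square it on the measuring bed

### The arm

A 6-joint arm with a two-finger parallel gripper is mounted at the origin on a cart in front of the work surface, level with it; the furniture and walls round the work are solid. World frame = base frame: x ahead of the robot, y to its left, z up, the work surface at z = 0. Lengths are in m, angles in rad, forces in N, time in s.
With the tool pointing down it reaches from about 0.35 to 0.925 m from the base axis. Payload 6.4 kg.
Tool frame: the origin (TCP) lies on the centre line of the jaws, within the pads' length; the fingertips stand 11 mm ahead of it and the grasp point (between the pads) lies 8 mm behind it (robot.tips_ahead is the distance from the TCP to the fingertips, in m); z points along the fingers, y is the line along which they close (so a half turn about z gives the same grasp; the last joint's range is limited). The gripper opens to 94 mm and grips with 3 to 60 N. Pads are 16 mm wide; open, the fingers measure 119 mm over their backs; the gripper's body (75 mm by 177 mm) begins 78 mm behind the grasp point.
Start: joints at [-1.293, 0.245, 1.558, -0, 1.339, -0.174], TCP at [0.284, -0.585, 0.216] pointing down, gripper open.
Joint ranges: [-3.13, 3.13], [-1.02, 2.26], [0.13, 2.54], [-0.95, 4.09], [0.21, 2.88], [-2.74, 2.74]. Speed limits (rad/s): [2.57, 2.57, 3.14, 3.14, 3.14, 3.14].

### API

Orientations are given as a unit quaternion [x, y, z, w].
In Python, from bench import robot gives the robot as it stands.
- The arm moves only by the tool play_rows, never from a script. Its argument "commands" is a list of rows, each a list of 3 entries, a list of its own where there are three numbers: the opening, from -1 (shut) to 1 (fully open), so that 0 is half open, then the shift along the tool's x, y, z in units of 1 m (1.0 is 1 m), then the turn about the tool's z in units of pi/2 rad (1.0 is pi/2 rad). In form: [[gripper, [tx, ty, tz], turn], ...]. A call has exactly 10 rows; each row is the pose to reach, as a shift and turn from the pose commanded when the call began, along the tool's axes at that moment; what a row does not reach only later rows make up. A row lasts 1/12 s, in which the tool goes at most 41.7 mm and 7.16 degrees, less where a joint would pass 70% of its speed; a pose out of reach is approached as far as the arm can. A call with a number of a shift or a turn outside -1 to 1 is refused whole. A call with a gripper value outside its range is refused whole. The fingers move at their own pace and stop on an object; "squeeze" is the grip in N (left out, the last holds). Time passes only in rows, so rows that repeat a pose let the fingers close, or fill a call up. It gives the time, the measured TCP pose, the force, the opening and the grip force at its end, in the units of the state.
- robot.sense(): the state, without advancing time (a new reading comes with each control period).
- robot.capture(name): name is "side" or "top" or "wrist"; returns the picture (480x640x3 uint8, blue, green, red); there is no depth.
- robot.calibration(name): a dict with "fx", "fy", "cx", "cy" (pixels), "eye" and "rotation" of the camera in the world; the wrist camera has in their place "tool_from_camera" (4x4, takes a point from camera to tool coordinates, whose origin is the TCP and whose axes are the flange's). Camera axes: x right, y down, z forward; pixel columns grow to the right and rows downward; lengths in m; the calibration is good to about 2 mm. The wrist camera is an equidistant fisheye: a pixel r from the principal point sees the ray r / f radians off the axis. A picture is of the moment at which its call begins: read the wrist's pose just before it. calibration takes no time and is no camera call.
- robot.close_job(): hands the job in; it is judged then, once.
The state is a dict: "time_s": time; "q": joint angles; "joint_vel": joint speeds; "joint_efforts": joint torques, N m; "eef_pos": TCP position; "tool_rot": TCP orientation; "force": force on the tool from outside, world axes, zero at the start; "wrist_torque": the same for the moment, N m; "width": finger opening in m; "grasp_force": force on a finger pad.
Only numpy, scipy, OpenCV 4.12 (cv2) and the standard library are available. Lean on these libraries where they do the work, as an engineer would, in place of code of your own. Each camera call takes 0.05 s, during which the arm holds its last target. There are 200 camera calls.

### The job

The asphalt test plate lies sawn face up on the bare loading bed. Slide it fully home into the turn-over frame, swing the frame right over by its red handle, laying it down gently rather than letting it drop, then push the plate out of the frame onto the dark measuring bed so that it lies dark wearing face up, square and flush against both fences of the corner. Leave the two small standing cores and the blue marker on the right where they are.

Things in the scene. Friction and masses are not known exactly. Their poses are not given: they have to be found in the camera images.
- plate: Sawn asphalt test plate, 100 (x) x 90 (y) x 22 mm (z), 0.4 to 0.65 kg, too wide to grasp. Origin at its centre. +z leaves the sawn face (cut pale stones), up at the start; -z leaves the wearing face (near-black, pebbly, yellow crayon arrow), which must end up. Starts on the loading bed, its x within 0.1 rad of the fixture's x, 7 to 20 mm short of the bed's guide.
- turner: Turn-over fixture, blue base fixed to the table. Origin on the table under the hinge line; x runs along the hinge away from the robot, y left, z up. Near half (x < 0): left the bare loading bed, right the dark measuring bed. Far half (x 6 to 112 mm): the swinging frame, left at the start. The plate slides level between beds and frame. Hinge block in the middle, up to z = 40 mm.
- load_bed (a point): Point on the top of the loading bed, 21.5 mm above the table; fixture axes. Bed: 70 mm to -x, 69 to +x. A steel guide 12.5 mm high along its left side has its inner face 45 mm to +y of this point: a plate pushed against it (centre at this point's y) is in line with the frame's pocket and slides in along +x; out of line it catches at the mouth. The -y side is open.
- frame_pocket (a point): Centre of the frame's pocket (turns with the frame; z up at joint 0, down at pi): a sleeve of two channels, 94 (y) x 26 mm (z) inside, holding the plate by 12 mm lips along its sides. The plate enters and leaves at the near (-x) mouth (flared), 50 mm from here; two corner stops at the far end stop it with its centre here. Frame 32 mm thick, top 50 mm above the table when flat.
- pocket_slot (a point): Middle of the gap between the two far corner stops (pocket centre + 53 mm in x; turns with the frame). Cross bars join the channels on one side only (on top at joint 0, beneath at pi); the other side is an open slot 70 mm wide, as is the gap here: with the frame turned over, closed fingers can come down beyond the far end and push the plate along the pocket and out at the mouth.
- frame (a joint): Angle of the swinging frame about its hinge: 0 lying on the left (start), pi/2 upright, pi lying over on the right with its mouth at the measuring bed. It weighs 0.35 kg and the hinge has only slight drag: let go in between, it falls and slams down.
- hinge (a point): Point on the hinge line, 34 mm above the table, level with the middle of the handle along the line; the hinge runs along the fixture's x.
- frame_handle (a point): Middle of the frame's red round handle, 14 mm thick, 74 mm long, parallel to the hinge at 162 mm from it, 45 mm clear of the frame's outer wall; 34 mm above the table when the frame lies flat on either side, the table bare beneath it. It may turn between the fingers as the frame swings.
- fence_corner (a point): Inner corner of two steel fences on the measuring bed, at the bed's top (20.5 mm above the table); fixture axes. The near fence runs along +y for 97 mm, the side fence along +x for 100 mm, both 12.5 mm high. A plate flush against both has its centre at x +50, y +45 mm from here. Pushed straight out of the frame it is still about 8 mm short of the side fence; its +y side is open.
- marker_3: Blue and white marker, 135 mm long, to be left alone.
- mini_core_1: Small asphalt core standing, 50 mm across, 53 mm high, to be left alone.
- mini_core_3: Small asphalt core standing, 50 mm across, 51 mm high, to be left alone.

How it is judged:
On the way, in this order (a step that is already met when the one before it is completed fails the run):
1. the plate is fully home in the frame's pocket (within 6 mm), sawn face up, the frame still lying on the left (x of plate in the frame of frame_pocket between -0.006 and 0.006 m and y of plate in the frame of frame_pocket between -0.006 and 0.006 m and z of plate in the frame of frame_pocket between -0.006 and 0.006 m and angle between the x axis of plate and the x axis of frame_pocket, either way round below 0.08 rad and value of joint frame below 0.1 rad and angle between plate's own z axis and vertical below 0.1 rad), for 0.2 s.
2. the frame lies over on the right with the plate still in its pocket, wearing face up (y of plate in the frame of frame_pocket between -0.006 and 0.006 m and z of plate in the frame of frame_pocket between -0.006 and 0.006 m and angle between the x axis of plate and the x axis of frame_pocket, either way round below 0.08 rad and x of plate in the frame of frame_pocket between -0.03 and 0.03 m and value of joint frame above 3.04 rad and angle between plate's own z axis and vertical above 3.04 rad), for 0.2 s.
At the end, for the whole second after the job is handed in: The plate lies flat on the measuring bed, wearing face up (within 0.06 rad), flush against both fences (centre within 2 mm of the flush place in x and y, square within 0.03 rad), at rest; the frame lies over on the right (joint above 3.04) (x of plate in the frame of fence_corner between 0.048 and 0.052 m and y of plate in the frame of fence_corner between 0.043 and 0.047 m and z of plate in the frame of fence_corner between 0.009 and 0.013 m and angle between the x axis of plate and the x axis of fence_corner, either way round below 0.03 rad and angle between plate's own z axis and vertical above 3.08 rad and value of joint frame above 3.04 rad and linear speed of plate below 0.01 m/s and velocity of joint frame below 0.05 rad/s); the robot touches nothing.
It fails at once if the frame is dropped or flung: it swings faster than 4.5 rad/s (velocity of joint frame above 4.5 rad/s or velocity of joint frame below -4.5 rad/s).
It fails at once if a small core or the blue marker is moved by more than 20 mm (distance of any of marker_3, mini_core_1, mini_core_3 from where it was at the start of the episode above 0.02 m).
It also fails if it takes over 72 s, if anything falls off the work surface, if the arm or the gripper's body presses on something with over 40 N, if the wrist force passes 120 N, or if a joint passes its speed limit or range.

## Working session

There is one attempt and no reset: what is moved stays moved. The work goes in short steps, Python scripts to look and compute and a tool call to move; the robot and the scene stay as the last step left them, time stands still between calls to the robot, and variables do not carry over. Pictures are saved under pics/ and viewed, at most 10 in all, crops included, and the job is handed in when it is done.

Besides the shell and the picture viewer there is one more tool, called after "Request:" as name(argument=value, ...), one argument or row to a line, values as JSON. play_rows: Moves the arm, as the interface text tells. Shifts and turns lie within -1 to 1; 1 stands for 1 m of shift or pi/2 rad of turn. Its arguments: {"type":"object","properties":{"commands":{"type":"array","items":{"type":"array"}},"squeeze":{"type":"number"}},"required":["commands"]}

```bash
ls; mkdir -p pics
python3 - <<'E'
from bench import robot
import cv2,numpy as np
s=robot.sense();print({k:np.round(v,3) for k,v in s.items()})
for n in ["side","top"]:
    im=robot.capture(n);cv2.imwrite(f"pics/{n}0.png",im)
    c=robot.calibration(n);print(n,c)
print(robot.calibration("wrist"))
E
```

```text
pics
{'time_s': np.float64(0.0), 'q': array([-1.293,  0.246,  1.559, -0.   ,  1.339, -0.174]), 'joint_vel': array([0.   , 0.001, 0.001, 0.   , 0.   , 0.001]), 'joint_efforts': array([-0.0000e+00, -4.1583e+01, -3.1461e+01,  6.9000e-02,  3.3000e-02,
       -0.0000e+00]), 'eef_pos': array([ 0.284, -0.584,  0.215]), 'tool_rot': array([ 0.975,  0.224, -0.   , -0.001]), 'force': array([0.522, 0.327, 0.605]), 'wrist_torque': array([ 0.036, -0.059,  0.037]), 'grasp_force': np.float64(0.0), 'width': np.float64(0.094)}
side {'fx': 478.9682292575405, 'fy': 478.9682292575405, 'cx': 320.6757289520807, 'cy': 237.10234162811307, 'eye': array([0.53233343, 0.74459529, 0.57376211]), 'rotation': array([-1.79575383e-02,  8.72170486e-01, -4.88871979e-01, -5.98962587e-04])}
top {'fx': 549.9070449244367, 'fy': 549.9070449244367, 'cx': 314.7722716476384, 'cy': 236.77526272817394, 'eye': array([ 0.32549106, -0.05936406,  1.03979934]), 'rotation': array([ 0.71393218, -0.69169298,  0.0762179 , -0.07779777])}
{'fx': 371.64829954431775, 'fy': 371.64829954431775, 'cx': 319.5714692697498, 'cy': 237.7656769201381, 'tool_from_camera': array([[-2.51154003e-04, -9.63011230e-01, -2.69461144e-01,
         7.92749677e-02],
       [ 9.99999946e-01, -1.84693736e-04, -2.71994122e-04,
         3.94692298e-04],
       [ 2.12165608e-04, -2.69461198e-01,  9.63011224e-01,
        -1.69496874e-01],
       [ 0.00000000e+00,  0.00000000e+00,  0.00000000e+00,
         1.00000000e+00]])}
```

View pics/top0.png

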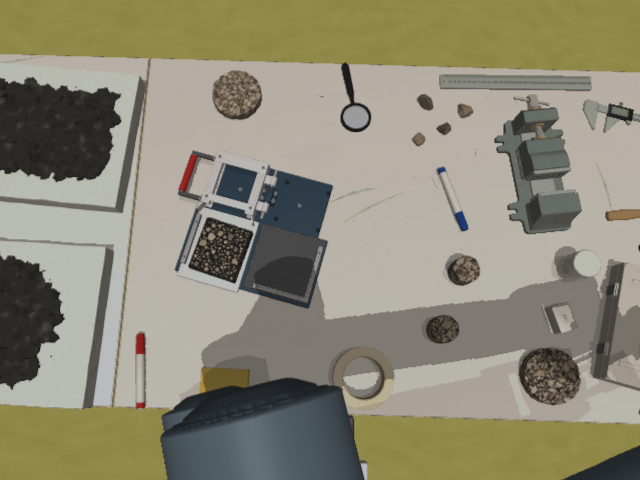

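View pics/side0.png

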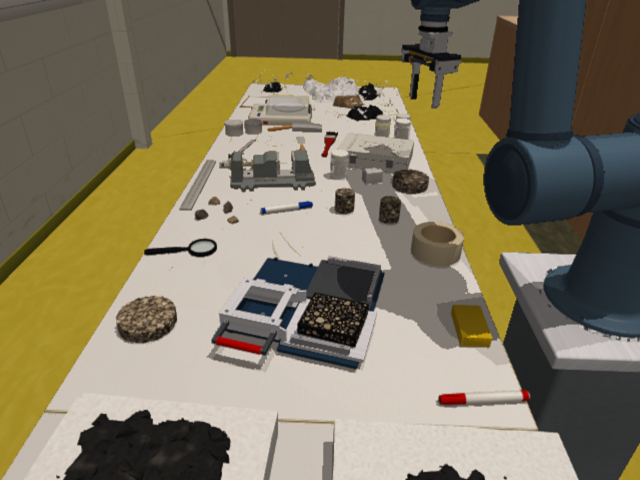

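The top view shows the fixture's red handle at (190,174), the plate at (220,250) on the loading bed and the measuring bed at (285,262). The blue marker is at (452,198) and the cores at (463,270) and (442,328). I'll measure these next.

```bash
cat > h.py <<'E'
import cv2,numpy as np
from scipy.spatial.transform import Rotation as R
from bench import robot
def ray(name,uv,state=None):
    c=robot.calibration(name);u,v=uv
    x,y=(u-c["cx"])/c["fx"],(v-c["cy"])/c["fy"]
    if name=="wrist":
        r=np.hypot(x,y);d=np.array([x*np.sinc(r/np.pi),y*np.sinc(r/np.pi),np.cos(r)])
        T=np.array(c["tool_from_camera"]);Q=R.from_quat(state["tool_rot"])
        return Q.apply(T[:3,3])+state["eef_pos"],Q.apply(T[:3,:3]@d)
    d=np.array([x,y,1.]);return np.array(c["eye"]),R.from_quat(c["rotation"]).apply(d)
def onz(o,d,z): return o+d*(z-o[2])/d[2]
def tri(rs):
    A=0;b=0
    for o,d in rs:
        d=d/np.linalg.norm(d);P=np.eye(3)-np.outer(d,d);A=A+P;b=b+P@o
    p=np.linalg.solve(A,b)
    return p,[np.linalg.norm(np.cross(p-o,d/np.linalg.norm(d))) for o,d in rs]
def red(im,box=None):
    h=cv2.cvtColor(im,cv2.COLOR_BGR2HSV)
    m=(((h[...,0]<8)|(h[...,0]>172))&(h[...,1]>150)&(h[...,2]>60)).astype(np.uint8)
    if box: k=np.zeros_like(m);x0,y0,x1,y1=box;k[y0:y1,x0:x1]=1;m*=k
    return m
def longest(m):
    c=max(cv2.findContours(m,cv2.RETR_EXTERNAL,cv2.CHAIN_APPROX_NONE)[0],key=cv2.contourArea)
    r=cv2.minAreaRect(c);b=cv2.boxPoints(r);e=[np.linalg.norm(b[i]-b[(i+1)%4]) for i in range(2)]
    i=0 if e[0]<e[1] else 1
    p=(b[i]+b[(i+1)%4])/2;q=(b[(i+2)%4]+b[(i+3)%4])/2
    return p,q
E
python3 - <<'E'
from h import *
np.set_printoptions(precision=4,suppress=True)
t=cv2.imread("pics/top0.png");s=cv2.imread("pics/side0.png")
a=longest(red(t,(160,130,215,215)));b=longest(red(s,(200,325,290,365)));print(a,b)
a=sorted(a,key=lambda p:p[1]);b=sorted(b,key=lambda p:p[0])
P=[]
for p,q in zip(a,b):
    r=tri([ray("top",p),ray("side",q)]);print(r,onz(*ray("top",p),.034));P.append(r[0])
d=P[0]-P[1];print("mid",(P[0]+P[1])/2,"len",np.linalg.norm(d),"ang x",np.arctan2(d[1],d[0]))
for n,uv,z in [("plate",(221,250),.043),("measbed",(286,262),.02),("corner",(315,302),.02),("marker",(452,198),0),("core",(463,270),.05),("core",(442,328),.05)]: print(n,onz(*ray("top",uv),z))
c=robot.calibration("wrist");T=c["tool_from_camera"];print(T[:3,2])
E
```

```text
(array([193.8815, 155.2523], dtype=float32), array([181.5677, 190.1415], dtype=float32)) (array([216.1264, 339.4522], dtype=float32), array([260.5309, 349.6994], dtype=float32))
(array([0.7043, 0.1856, 0.0342]), [np.float64(0.0015507460023072733), np.float64(0.0015507460023072071)]) [0.7027 0.1855 0.034 ]
(array([0.6321, 0.2035, 0.0337]), [np.float64(0.00044680853806895764), np.float64(0.00044680853806915806)]) [0.6315 0.2035 0.034 ]
mid [0.6682 0.1945 0.034 ] len 0.07436379045609225 ang x -0.24398776102694622
plate [0.516  0.1187 0.043 ]
measbed [ 0.5013 -0.0009  0.02  ]
corner [ 0.428  -0.0578  0.02  ]
marker [ 0.6427 -0.3208  0.    ]
core [ 0.4916 -0.3252  0.05  ]
core [ 0.386  -0.2851  0.05  ]
[-0.2695 -0.0003  0.963 ]
```

Request:
play_rows(
  commands=[
    [-1, [0.03, -0.025, -0.004], 0],
    [-1, [0.06, -0.05, -0.008], 0],
    [-1, [0.09, -0.075, -0.012], 0],
    [-1, [0.12, -0.1, -0.016], 0],
    [-1, [0.15, -0.125, -0.02], 0],
    [-1, [0.18, -0.15, -0.024], 0],
    [-1, [0.21, -0.175, -0.028], 0],
    [-1, [0.24, -0.2, -0.032], 0],
    [-1, [0.27, -0.225, -0.035], 0],
    [-1, [0.27, -0.225, -0.035], 0],
  ],
)

```text
time_s: 0.93
eef_pos: [0.4303, -0.2595, 0.2519]
tool_rot: [0.974, 0.227, 0.001, -0.0]
force: [0.3, -0.1, -1.0]
width: 0.0308
grasp_force: 0.0
```

Request:
play_rows(
  commands=[
    [-1, [0.03, -0.025, 0], 0.05],
    [-1, [0.06, -0.05, 0], 0.1],
    [-1, [0.09, -0.075, 0], 0.15],
    [-1, [0.12, -0.1, 0], 0.2],
    [-1, [0.15, -0.125, 0], 0.25],
    [-1, [0.18, -0.15, 0], 0.3],
    [-1, [0.21, -0.175, 0], 0.35],
    [-1, [0.24, -0.2, 0], 0.4],
    [-1, [0.267, -0.222, 0], 0.443],
    [-1, [0.267, -0.222, 0], 0.443],
  ],
)

```text
time_s: 1.77
eef_pos: [0.5729, 0.0559, 0.2508]
tool_rot: [0.993, -0.12, -0.0, -0.001]
force: [-0.0, -0.1, -0.6]
width: 0.0001
grasp_force: 0.0
```

Run:
```python
from h import *
import json
s=robot.sense();im=robot.capture("wrist");cv2.imwrite("pics/w1.png",im)
json.dump({k:np.array(s[k]).tolist() for k in("eef_pos","tool_rot")},open("w1.json","w"));print(s["eef_pos"],s["tool_rot"])
```

```text
[0.57285355 0.05589999 0.2507886 ] [ 9.92752650e-01 -1.20173194e-01 -2.71028395e-04 -7.12001223e-04]
```

View pics/w1.png

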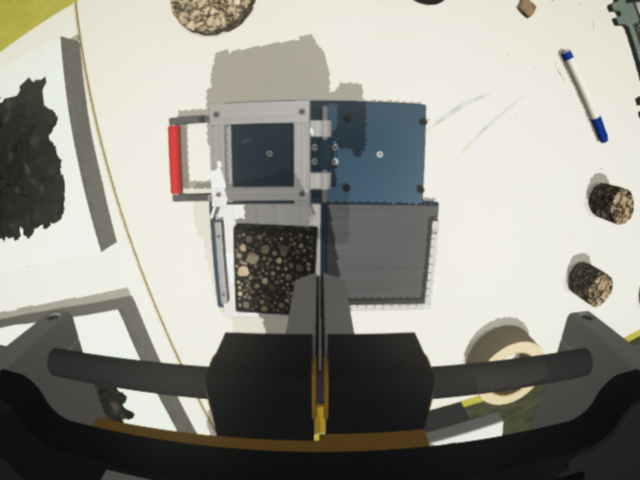

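The wrist view shows the plate with corners near (236,225), (316,226) and (235,312), the handle at (175,160), the guide at (220,262) and the measuring bed with its fences at lower right (corner about (432,303)). I'll zoom in to read the edges.

Run:
```python
import cv2
im=cv2.imread("pics/w1.png")[95:315,165:445]
cv2.imwrite("pics/w1c.png",cv2.resize(im,(784,594)[:2] if 0 else (756,594),interpolation=cv2.INTER_CUBIC))
```

```text
(no output)
```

View pics/w1c.png

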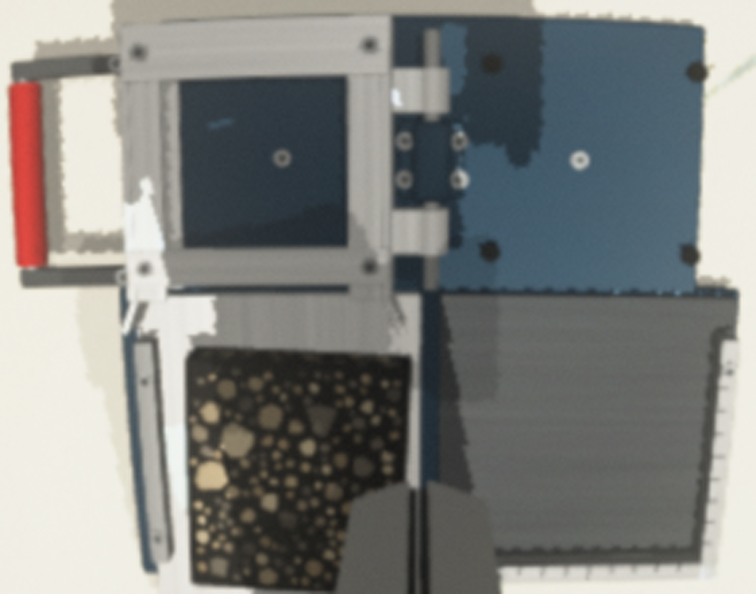

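```bash
cat >> h.py <<'E'
O=np.array([.572,.0517]);A=-.244
def fx(p): 
    c,s=np.cos(A),np.sin(A);d=np.array(p)[:2]-O;return np.array([c*d[0]+s*d[1],-s*d[0]+c*d[1]])*1000
E
python3 - <<'E'
from h import *
import json
np.set_printoptions(precision=1,suppress=True)
s=json.load(open("w1.json"))
F=lambda u,v,z:fx(onz(*ray("wrist",(165+u/2.7,95+v/2.7),s),z))
for n,u,v,z in [("hand far",27,83,.034),("hand near",31,267,.034),("frTL",122,25,.05),("frTR",390,15,.05),("frBR",390,288,.05),("frBL",127,288,.05),
 ("guide a",157,340,.034),("guide b",174,558,.034),("bed right",420,297,.0215),("bed right",420,370,.0215),("bed far",380,292,.0215),
 ("plTL",190,349,.0435),("plTR",411,354,.0435),("plBL",193,583,.0435),
 ("sf a",722,340,.033),("sf b",702,555,.033),("nf a",500,550,.033),("nf b",695,548,.033),
 ("base",704,28,.018),("base",695,290,.018),("pinT",432,30,.034),("pinB",432,288,.034)]: print(n,F(u,v,z))
print("tcp",fx(s["eef_pos"]))
E
```

```text
hand far [ 95.7 160.9]
hand near [ 20.6 162.9]
frTL [114.6 115.4]
frTR [114.7  15.1]
frBR [13.2 15.1]
frBL [ 13.9 116.7]
guide a [-10.4 110.1]
guide b [-107.3  110.2]
bed right [4.4 3.9]
bed right [-26.1   3.8]
bed far [ 6.5 20. ]
plTL [-11.9  94.2]
plTR [-13.9   7.3]
plBL [-114.3  100.2]
sf a [  -9.7 -119.5]
sf b [-106.  -119.9]
nf a [-102.   -30.5]
nf b [-102.6 -116.3]
base [ 116.8 -110.6]
base [   8.1 -110.8]
pinT [110.5  -0.3]
pinB [10.4 -0.8]
tcp [-0.2  4.3]
```

Angle and sizes agree with the text: the guide-to-fence span is square and the frame runs over y 15–116. Next I lower the closed fingers on the plate's open side and push it against the guide.

Request:
play_rows(
  commands=[
    [-1, [-0.031, 0.009, 0.03], 0],
    [-1, [-0.062, 0.018, 0.06], 0],
    [-1, [-0.062, 0.018, 0.09], 0],
    [-1, [-0.062, 0.018, 0.12], 0],
    [-1, [-0.062, 0.018, 0.15], 0],
    [-1, [-0.062, 0.018, 0.175], 0],
    [-1, [-0.062, 0.018, 0.195], 0],
    [-1, [-0.062, 0.018, 0.205], 0],
    [-1, [-0.062, 0.018, 0.21], 0],
    [-1, [-0.062, 0.018, 0.21], 0],
  ],
)

```text
time_s: 2.65
eef_pos: [0.5068, 0.0486, 0.0409]
tool_rot: [0.993, -0.122, -0.001, 0.0]
force: [-0.8, 0.6, -0.3]
width: 0.0004
grasp_force: 0.0
```

Request:
play_rows(
  commands=[
    [-1, [0, -0.003, 0], 0],
    [-1, [0, -0.005, 0], 0],
    [-1, [0, -0.007, 0], 0],
    [-1, [0, -0.009, 0], 0],
    [-1, [0, -0.011, 0], 0],
    [-1, [0, -0.013, 0], 0],
    [-1, [0, -0.015, 0], 0],
    [-1, [0, -0.017, 0], 0],
    [-1, [0, -0.018, 0], 0],
    [-1, [0, -0.018, 0], 0],
  ],
)

```text
time_s: 3.48
eef_pos: [0.5117, 0.067, 0.0415]
tool_rot: [0.993, -0.122, 0.0, -0.0]
force: [0.3, -0.8, -0.3]
width: 0.0006
grasp_force: 0.2
```

Request:
play_rows(
  commands=[
    [-1, [0, -0.001, 0], 0],
    [-1, [0, -0.002, 0], 0],
    [-1, [0, -0.003, 0], 0],
    [-1, [0, -0.004, 0], 0],
    [-1, [0, -0.005, 0], 0],
    [-1, [0, -0.006, 0], 0],
    [-1, [0, -0.007, 0], 0],
    [-1, [0, -0.007, 0], 0],
    [-1, [0, -0.007, 0], 0],
    [-1, [0, -0.007, 0], 0],
  ],
)

```text
time_s: 4.32
eef_pos: [0.5131, 0.0738, 0.0413]
tool_rot: [0.993, -0.122, -0.0, -0.0]
force: [0.2, 0.6, 0.4]
width: 0.0006
grasp_force: 0.0
```

Request:
play_rows(
  commands=[
    [-1, [0, -0.001, 0], 0],
    [-1, [0, -0.002, 0], 0],
    [-1, [0, -0.003, 0], 0],
    [-1, [0, -0.004, 0], 0],
    [-1, [0, -0.005, 0], 0],
    [-1, [0, -0.005, 0], 0],
    [-1, [0, -0.005, 0], 0],
    [-1, [0, -0.005, 0], 0],
    [-1, [0, -0.005, 0], 0],
    [-1, [0, -0.005, 0], 0],
  ],
)

```text
time_s: 5.15
eef_pos: [0.5138, 0.0767, 0.0414]
tool_rot: [0.993, -0.121, -0.001, 0.002]
force: [-3.8, -9.5, 2.9]
width: 0.0006
grasp_force: 5.0
```

Run:
```python
from h import *
s=robot.sense();print(fx(s["eef_pos"]),s["force"])
a=robot.capture("wrist");b=robot.capture("side")
cv2.imwrite("pics/p2.png",np.hstack([cv2.resize(a[190:330,180:340],(480,420)),cv2.resize(b[240:380,270:390],(320,373))[:373].repeat(1,0) if 0 else cv2.resize(b[240:380,270:390],(320,420))]))
```

```text
[-62.50295821  10.17746955] [-3.8132075  -9.5402015   2.88805232]
```

View pics/p2.png

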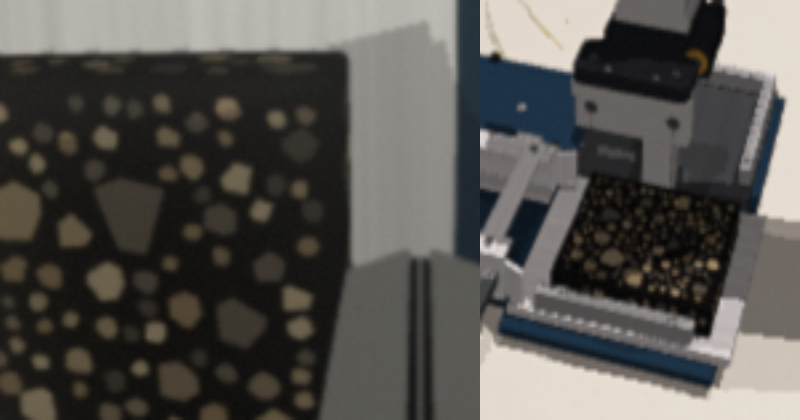

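The plate is square against the guide, with no gap visible in the side view. Next I go round to its near side.

Request:
play_rows(
  commands=[
    [-1, [0, 0.006, 0], 0],
    [-1, [0, 0.012, -0.01], 0],
    [-1, [0, 0.012, -0.04], 0],
    [-1, [-0.02, 0, -0.06], 0],
    [-1, [-0.045, -0.025, -0.06], 0],
    [-1, [-0.07, -0.048, -0.06], 0],
    [-1, [-0.076, -0.055, -0.055], 0],
    [-1, [-0.076, -0.055, -0.03], 0],
    [-1, [-0.076, -0.055, -0.005], 0],
    [-1, [-0.076, -0.055, 0], 0],
  ],
)

```text
time_s: 6.08
eef_pos: [0.4514, 0.15, 0.0385]
tool_rot: [0.993, -0.122, -0.003, 0.0]
force: [-0.4, 0.1, -0.3]
width: 0.0004
grasp_force: 0.0
```

Request:
play_rows(
  commands=[
    [-1, [0, 0, 0], 0],
    [-1, [0.006, 0, 0], 0],
    [-1, [0.012, 0, 0], 0],
    [-1, [0.018, 0, 0], 0],
    [-1, [0.024, 0, 0], 0],
    [-1, [0.03, 0, 0], 0],
    [-1, [0.036, 0, 0], 0],
    [-1, [0.042, 0, 0], 0],
    [-1, [0.048, 0, 0], 0],
    [-1, [0.05, 0, 0], 0],
  ],
)

```text
time_s: 6.92
eef_pos: [0.5037, 0.1378, 0.0416]
tool_rot: [0.993, -0.122, 0.0, -0.0]
force: [-0.4, 1.1, 0.5]
width: 0.0001
grasp_force: 0.7
```

Request:
play_rows(
  commands=[
    [-1, [0.008, 0, 0], 0],
    [-1, [0.016, 0, 0], 0],
    [-1, [0.024, 0, 0], 0],
    [-1, [0.032, 0, 0], 0],
    [-1, [0.04, 0, 0], 0],
    [-1, [0.048, 0, 0], 0],
    [-1, [0.056, 0, 0], 0],
    [-1, [0.064, 0, 0], 0],
    [-1, [0.07, 0, 0], 0],
    [-1, [0.074, 0, 0], 0],
  ],
)

```text
time_s: 7.75
eef_pos: [0.5753, 0.12, 0.0415]
tool_rot: [0.993, -0.122, 0.0, -0.0]
force: [-2.3, -0.2, 0.2]
width: 0.0005
grasp_force: 0.7
```

Request:
play_rows(
  commands=[
    [-1, [0.001, 0, 0], 0],
    [-1, [0.002, 0, 0], 0],
    [-1, [0.003, 0, 0], 0],
    [-1, [0.004, 0, 0], 0],
    [-1, [0.005, 0, 0], 0],
    [-1, [0.006, 0, 0], 0],
    [-1, [0.007, 0, 0], 0],
    [-1, [0.008, 0, 0], 0],
    [-1, [0.008, 0, 0], 0],
    [-1, [0.008, 0, 0], 0],
  ],
)

```text
time_s: 8.58
eef_pos: [0.5823, 0.1182, 0.0415]
tool_rot: [0.993, -0.122, 0.0, -0.0]
force: [-1.1, 0.8, -1.1]
width: 0.0002
grasp_force: 0.2
```

Request:
play_rows(
  commands=[
    [-1, [0.001, 0, 0], 0],
    [-1, [0.002, 0, 0], 0],
    [-1, [0.003, 0, 0], 0],
    [-1, [0.004, 0, 0], 0],
    [-1, [0.005, 0, 0], 0],
    [-1, [0.006, 0, 0], 0],
    [-1, [0.006, 0, 0], 0],
    [-1, [0.006, 0, 0], 0],
    [-1, [0.006, 0, 0], 0],
    [-1, [0.006, 0, 0], 0],
  ],
)

```text
time_s: 9.42
eef_pos: [0.587, 0.1171, 0.0412]
tool_rot: [0.993, -0.122, -0.001, -0.0]
force: [-5.1, 1.4, 2.1]
width: 0.0004
grasp_force: 2.5
```

Request:
play_rows(
  commands=[
    [-1, [0.001, 0, 0], 0],
    [-1, [0.002, 0, 0], 0],
    [-1, [0.002, 0, 0], 0],
    [-1, [0.002, 0, 0], 0],
    [-1, [0.002, 0, 0], 0],
    [-1, [0.002, 0, 0], 0],
    [-1, [0.002, 0, 0], 0],
    [-1, [0.002, 0, 0], 0],
    [-1, [0.002, 0, 0], 0],
    [-1, [0.002, 0, 0], 0],
  ],
)

```text
time_s: 10.25
eef_pos: [0.5871, 0.1171, 0.0407]
tool_rot: [0.993, -0.122, -0.004, -0.0]
force: [-10.6, 2.5, 5.7]
width: 0.0002
grasp_force: 5.1
```

Run:
```python
from h import *
s=robot.sense();print(fx(s["eef_pos"]),s["force"])
a=robot.capture("wrist");b=robot.capture("side")
cv2.imwrite("pics/p3.png",np.hstack([cv2.resize(a[120:340,180:400],(440,440)),cv2.resize(b[250:370,205:325],(360,440))]))
```

```text
[-1.18178193 67.06401046] [-10.565407     2.54147482   5.68160455]
```

View pics/p3.png

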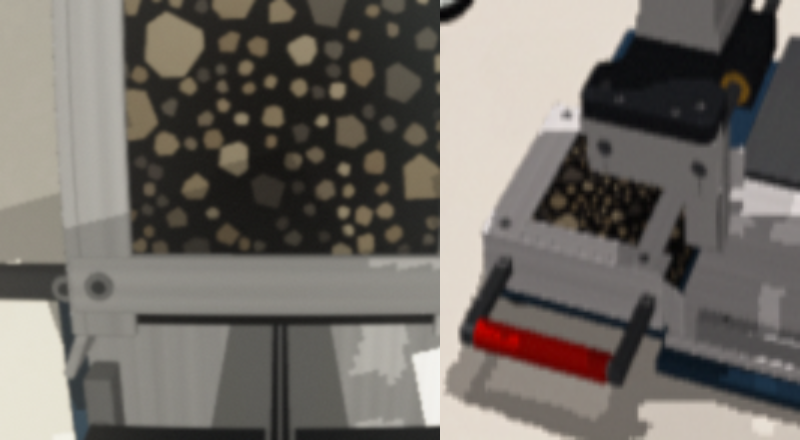

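Run:
```python
from h import *
np.set_printoptions(precision=1,suppress=True)
s=robot.sense();im=robot.capture("wrist");g=cv2.cvtColor(im,cv2.COLOR_BGR2GRAY)
F=lambda u,v,z:fx(onz(*ray("wrist",(u,v),s),z))
for u in (258,300,380):
    col=g[:,u].astype(int);print(u,[ (v,col[v]) for v in range(270,286)])
    print([(v,col[v+1]-col[v-1]) for v in range(0,110) if abs(col[v+1]-col[v-1])>25])
for v,z in((277,.05),(279,.0435),(282,.0435),(283,.0435)):print(v,F(260,v,z))
cv2.imwrite("pics/p4.png",cv2.resize(im[0:330,130:460],(600,600)))
```

```text
258 [(270, np.int64(142)), (271, np.int64(140)), (272, np.int64(140)), (273, np.int64(139)), (274, np.int64(137)), (275, np.int64(133)), (276, np.int64(116)), (277, np.int64(71)), (278, np.int64(40)), (279, np.int64(35)), (280, np.int64(39)), (281, np.int64(60)), (282, np.int64(103)), (283, np.int64(128)), (284, np.int64(135)), (285, np.int64(134))]
[(0, np.int64(217)), (47, np.int64(-43)), (48, np.int64(-53)), (101, np.int64(-29)), (102, np.int64(-60)), (103, np.int64(-72)), (104, np.int64(-58)), (105, np.int64(-30))]
300 [(270, np.int64(141)), (271, np.int64(141)), (272, np.int64(139)), (273, np.int64(136)), (274, np.int64(136)), (275, np.int64(133)), (276, np.int64(119)), (277, np.int64(86)), (278, np.int64(46)), (279, np.int64(30)), (280, np.int64(31)), (281, np.int64(39)), (282, np.int64(60)), (283, np.int64(86)), (284, np.int64(91)), (285, np.int64(92))]
[(0, np.int64(223)), (33, np.int64(-40)), (34, np.int64(-46)), (100, np.int64(-33)), (101, np.int64(-67)), (102, np.int64(-82)), (103, np.int64(-59)), (106, np.int64(48)), (107, np.int64(54)), (108, np.int64(30))]
380 [(270, np.int64(140)), (271, np.int64(141)), (272, np.int64(140)), (273, np.int64(139)), (274, np.int64(137)), (275, np.int64(135)), (276, np.int64(119)), (277, np.int64(78)), (278, np.int64(45)), (279, np.int64(40)), (280, np.int64(44)), (281, np.int64(77)), (282, np.int64(136)), (283, np.int64(169)), (284, np.int64(177)), (285, np.int64(176))]
[(0, np.int64(222)), (48, np.int64(-40)), (49, np.int64(-55)), (102, np.int64(-48)), (103, np.int64(-42)), (109, np.int64(-54))]
277 [14.4 95.1]
279 [10.7 96.3]
282 [ 9.1 96.4]
283 [ 8.6 96.4]
```

View pics/p4.png

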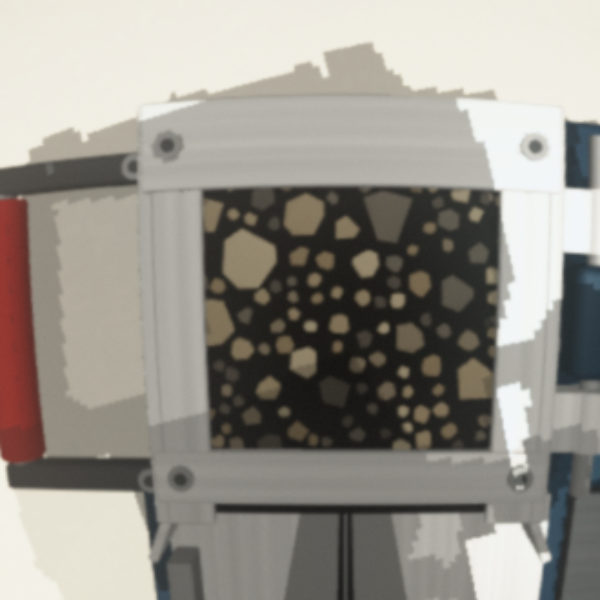

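Request:
play_rows(
  commands=[
    [-1, [0.001, 0, 0], 0],
    [-1, [0.002, 0, 0], 0],
    [-1, [0.003, 0, 0], 0],
    [-1, [0.003, 0, 0], 0],
    [-1, [0.003, 0, 0], 0],
    [-1, [0.003, 0, 0], 0],
    [-1, [0.003, 0, 0], 0],
    [-1, [0.003, 0, 0], 0],
    [-1, [0.003, 0, 0], 0],
    [-1, [0.003, 0, 0], 0],
  ],
)

```text
time_s: 11.23
eef_pos: [0.5871, 0.117, 0.04]
tool_rot: [0.993, -0.122, -0.007, -0.0]
force: [-18.0, 4.7, 10.6]
width: 0.0003
grasp_force: 9.1
```

Stopped hard at home: near edge about 9 mm against 8–12 expected. Next is the handle, with the fingers part open.

Request:
play_rows(
  commands=[
    [-1, [-0.02, 0, 0], 0],
    [-1, [-0.022, 0, -0.02], 0],
    [-1, [-0.022, 0, -0.05], 0],
    [-1, [-0.022, 0, -0.075], 0],
    [-0.2, [0, -0.02, -0.075], 0],
    [-0.2, [0.025, -0.05, -0.075], 0],
    [-0.2, [0.045, -0.075, -0.075], 0],
    [-0.2, [0.053, -0.095, -0.075], 0],
    [-0.2, [0.053, -0.095, -0.075], 0],
    [-0.2, [0.053, -0.095, -0.075], 0],
  ],
)

```text
time_s: 12.07
eef_pos: [0.6678, 0.1953, 0.1163]
tool_rot: [0.993, -0.121, 0.0, 0.0]
force: [-0.3, -0.1, -0.1]
width: 0.036
grasp_force: 0.0
```

Run:
```python
from h import *
s=robot.sense();print(fx(s["eef_pos"]),s["eef_pos"][2],s["width"],s["force"])
im=robot.capture("wrist")
p,q=longest(red(im));print(p,q,*[fx(onz(*ray("wrist",x,s),.034)) for x in(p,q)])
```

```text
[ 58.2428073  162.53352462] 0.11630530599292323 0.035982810240990086 [-0.29870175 -0.05303103 -0.09128177]
[321.14215 197.91931] [319.94092 300.02283] [ 95.54391139 161.73471293] [ 18.99329572 162.47487582]
```

Request:
play_rows(
  commands=[
    [-0.2, [0, 0, 0.02], 0],
    [-0.2, [0, 0, 0.04], 0],
    [-0.2, [0, 0, 0.06], 0],
    [-0.2, [0, 0, 0.075], 0],
    [-0.2, [0, 0, 0.085], 0],
    [-0.2, [0, 0, 0.09], 0],
    [-0.2, [0, 0, 0.09], 0],
    [-1, [0, 0, 0.09], 0],
    [-1, [0, 0, 0.09], 0],
    [-1, [0, 0, 0.09], 0],
  ],
  squeeze=20,
)

```text
time_s: 12.95
eef_pos: [0.6681, 0.1951, 0.0279]
tool_rot: [0.993, -0.122, 0.001, -0.0]
force: [0.2, 0.1, -0.7]
width: 0.0212
grasp_force: 0.0
```

Request:
play_rows(
  commands=[
    [-1, [0, 0, 0], 0],
    [-1, [0, 0, 0], 0],
    [-1, [0, 0.0001, -0.0057], 0],
    [-1, [0, 0.0006, -0.0141], 0],
    [-1, [0, 0.002, -0.0253], 0],
    [-1, [0, 0.0048, -0.0392], 0],
    [-1, [0, 0.0088, -0.0527], 0],
    [-1, [0, 0.014, -0.0659], 0],
    [-1, [0, 0.0217, -0.081], 0],
    [-1, [0, 0.0309, -0.0952], 0],
  ],
)

```text
time_s: 13.78
eef_pos: [0.6607, 0.1668, 0.1235]
tool_rot: [0.993, -0.122, 0.002, -0.002]
force: [4.0, 4.8, -2.3]
width: 0.0133
grasp_force: 20.0
```

Request:
play_rows(
  commands=[
    [-1, [0, 0.0088, -0.0111], 0],
    [-1, [0, 0.0186, -0.0213], 0],
    [-1, [0, 0.0292, -0.0307], 0],
    [-1, [0, 0.0405, -0.0391], 0],
    [-1, [0, 0.0526, -0.0465], 0],
    [-1, [0, 0.0652, -0.0528], 0],
    [-1, [0, 0.0784, -0.058], 0],
    [-1, [0, 0.0919, -0.062], 0],
    [-1, [0, 0.1058, -0.0648], 0],
    [-1, [0, 0.1198, -0.0664], 0],
  ],
)

```text
time_s: 14.62
eef_pos: [0.6317, 0.0499, 0.1923]
tool_rot: [0.993, -0.121, 0.002, -0.002]
force: [-0.8, 4.1, 5.4]
width: 0.0137
grasp_force: 20.0
```

Request:
play_rows(
  commands=[
    [-1, [0, 0.0141, -0.0004], 0],
    [-1, [0, 0.0282, 0.0005], 0],
    [-1, [0, 0.0422, 0.0026], 0],
    [-1, [0, 0.056, 0.0059], 0],
    [-1, [0, 0.0694, 0.0104], 0],
    [-1, [0, 0.0823, 0.016], 0],
    [-1, [0, 0.0947, 0.0227], 0],
    [-1, [0, 0.1065, 0.0305], 0],
    [-1, [0, 0.1176, 0.0393], 0],
    [-1, [0, 0.1278, 0.0491], 0],
  ],
)

```text
time_s: 15.45
eef_pos: [0.5992, -0.0764, 0.1373]
tool_rot: [0.993, -0.122, -0.001, -0.0]
force: [2.4, -1.8, -0.9]
width: 0.0129
grasp_force: 20.0
```

Request:
play_rows(
  commands=[
    [-1, [0, 0.0076, 0.0084], 0],
    [-1, [0, 0.0162, 0.0196], 0],
    [-1, [0, 0.0238, 0.0315], 0],
    [-1, [0, 0.0303, 0.044], 0],
    [-1, [0, 0.0357, 0.0571], 0],
    [-1, [0, 0.04, 0.0706], 0],
    [-1, [0, 0.0425, 0.0816], 0],
    [-1, [0, 0.0439, 0.09], 0],
    [-1, [0, 0.0446, 0.0956], 0],
    [-1, [0, 0.0451, 0.1012], 0],
  ],
)

```text
time_s: 16.28
eef_pos: [0.588, -0.119, 0.0366]
tool_rot: [0.993, -0.122, -0.001, 0.0]
force: [-5.1, -3.0, -2.0]
width: 0.0135
grasp_force: 20.0
```

Request:
play_rows(
  commands=[
    [-1, [0, 0, 0.002], 0],
    [-1, [0, 0, 0.004], 0],
    [-1, [0, 0, 0.006], 0],
    [-1, [0, 0, 0.008], 0],
    [-1, [0, 0, 0.01], 0],
    [-1, [0, 0, 0.011], 0],
    [-1, [0, 0, 0.012], 0],
    [-1, [0, 0, 0.013], 0],
    [-1, [0, 0, 0.013], 0],
    [-1, [0, 0, 0.013], 0],
  ],
)

```text
time_s: 17.12
eef_pos: [0.5879, -0.1194, 0.0242]
tool_rot: [0.993, -0.121, -0.001, 0.001]
force: [-4.6, -5.9, -3.0]
width: 0.0135
grasp_force: 20.0
```

Request:
play_rows(
  commands=[
    [-0.2, [0, 0, 0], 0],
    [-0.2, [0, 0, 0], 0],
    [-0.2, [0, 0, 0], 0],
    [-0.2, [0, 0, -0.02], 0],
    [-0.2, [0, 0, -0.05], 0],
    [-0.2, [0, 0, -0.09], 0],
    [-1, [0.02, -0.03, -0.12], 0],
    [-1, [0.045, -0.06, -0.15], 0],
    [-1, [0.076, -0.096, -0.17], 0],
    [-1, [0.076, -0.096, -0.17], 0],
  ],
)

```text
time_s: 17.95
eef_pos: [0.6901, -0.0419, 0.1998]
tool_rot: [0.993, -0.121, 0.004, -0.0]
force: [0.0, -0.7, 0.1]
width: 0.0142
grasp_force: 0.0
```

Run:
```python
from h import *
import json
s=robot.sense();print(fx(s["eef_pos"]),s["eef_pos"][2],s["width"],s["force"])
im=robot.capture("wrist");json.dump({k:np.array(s[k]).tolist() for k in("eef_pos","tool_rot")},open("w5.json","w"))
cv2.imwrite("pics/w5.png",im)
```

```text
[137.20228671 -62.32422679] 0.19982757252452724 0.01419745110162644 [ 0.02042077 -0.70731789  0.06210218]
```

View pics/w5.png

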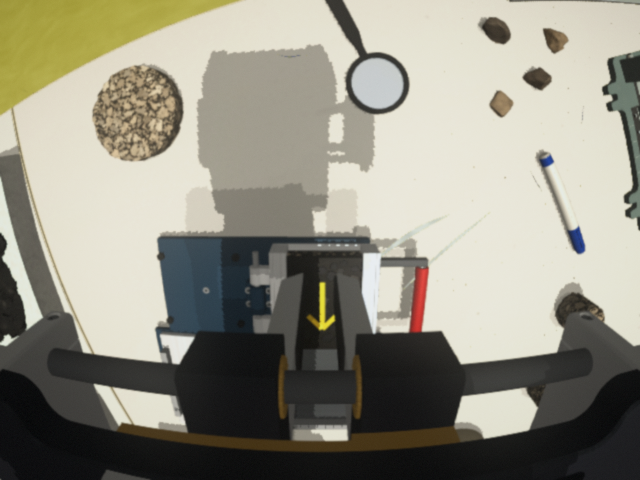

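The frame lies over with the yellow arrow up at (322,305), and its far end is at row ~247. I'll compute the slot position and the clearances.

Run:
```python
from h import *
import json
s=json.load(open("w5.json"));np.set_printoptions(precision=1,suppress=True)
F=lambda u,v,z:fx(onz(*ray("wrist",(u,v),s),z))
for n,u,v,z in[("far L",273,246,.05),("far R",372,246,.05),("slotL",290,258,.05),("slotR",361,258,.05),("plate far L",300,253,.043),("plate far R",350,253,.043),("lens",378,110,.01),("arrow",322,305,.043),("hand",422,265,.034)]: print(n,F(u,v,z))
im=cv2.imread("pics/w5.png");g=cv2.cvtColor(im,cv2.COLOR_BGR2GRAY).astype(int)
for u in(305,322,340):print(u,[(v,g[v,u]) for v in range(234,262,1)])
print(g[255,262:385])
n=robot.sense();print(fx(n["eef_pos"]),n["eef_pos"][2])
```

```text
far L [120.7 -19.8]
far R [ 120.9 -109.2]
slotL [109.4 -35. ]
slotR [109.5 -99.6]
plate far L [112.  -43.8]
plate far R [112. -90.]
lens [ 244.8 -117.6]
arrow [ 59.  -64.3]
hand [  96.6 -162.5]
305 [(234, np.int64(126)), (235, np.int64(120)), (236, np.int64(98)), (237, np.int64(67)), (238, np.int64(47)), (239, np.int64(45)), (240, np.int64(44)), (241, np.int64(43)), (242, np.int64(52)), (243, np.int64(81)), (244, np.int64(109)), (245, np.int64(121)), (246, np.int64(123)), (247, np.int64(123)), (248, np.int64(125)), (249, np.int64(116)), (250, np.int64(82)), (251, np.int64(53)), (252, np.int64(40)), (253, np.int64(36)), (254, np.int64(32)), (255, np.int64(30)), (256, np.int64(32)), (257, np.int64(30)), (258, np.int64(32)), (259, np.int64(30)), (260, np.int64(31)), (261, np.int64(30))]
322 [(234, np.int64(153)), (235, np.int64(140)), (236, np.int64(110)), (237, np.int64(72)), (238, np.int64(60)), (239, np.int64(74)), (240, np.int64(76)), (241, np.int64(65)), (242, np.int64(62)), (243, np.int64(89)), (244, np.int64(123)), (245, np.int64(131)), (246, np.int64(127)), (247, np.int64(125)),
[... 732 characters left out ...]
254, np.int64(42)), (255, np.int64(39)), (256, np.int64(41)), (257, np.int64(47)), (258, np.int64(57)), (259, np.int64(62)), (260, np.int64(61)), (261, np.int64(58))]
[ 38  37  38  36  37  45  69 104 117 118 117 118 119 120 119 119 120 118
 117 119 120 122 119 110  84  62  48  41  36  32  30  31  32  36  43  50
  49  46  41  36  30  29  28  30  27  30  33  31  31  30  35  41  42  43
  38  36  37  39  36  35  35  33  36  36  41  40  39  37  35  37  41  45
  43  42  38  40  38  40  39  42  46  53  56  50  45  41  40  43  47  50
  48  46  44  46  47  50  50  50  47  59  98 174 223 233 234 234 234 235
 236 236 236 236 236 233 228 228 233 235 226 209 203 207 205]
[138.7 -60.7] 0.20083573336775415
```

Request:
play_rows(
  commands=[
    [-1, [0, 0.005, 0.03], 0],
    [-1, [0, 0.005, 0.06], 0],
    [-1, [0, 0.005, 0.09], 0],
    [-1, [0, 0.005, 0.115], 0],
    [-1, [0, 0.005, 0.135], 0],
    [-1, [0, 0.005, 0.15], 0],
    [-1, [0, 0.005, 0.156], 0],
    [-1, [0, 0.005, 0.16], 0],
    [-1, [0, 0.005, 0.16], 0],
    [-1, [0, 0.005, 0.16], 0],
  ],
)

```text
time_s: 18.83
eef_pos: [0.6858, -0.0493, 0.0362]
tool_rot: [0.993, -0.122, 0.001, 0.0]
force: [-0.4, -0.2, 0.6]
width: 0.0003
grasp_force: 0.0
```

Request:
play_rows(
  commands=[
    [-1, [-0.004, 0, 0], 0],
    [-1, [-0.01, 0, 0], 0],
    [-1, [-0.016, 0, 0], 0],
    [-1, [-0.022, 0, 0], 0],
    [-1, [-0.028, 0, 0], 0],
    [-1, [-0.034, 0, 0], 0],
    [-1, [-0.04, 0, 0], 0],
    [-1, [-0.046, 0, 0], 0],
    [-1, [-0.052, 0, 0], 0],
    [-1, [-0.058, 0, 0], 0],
  ],
)

```text
time_s: 19.67
eef_pos: [0.6279, -0.0349, 0.0348]
tool_rot: [0.993, -0.122, 0.0, -0.0]
force: [0.7, 0.3, 1.0]
width: 0.0003
grasp_force: 0.8
```

Request:
play_rows(
  commands=[
    [-1, [-0.003, -0.001, -0.002], 0],
    [-1, [-0.009, -0.002, -0.004], 0],
    [-1, [-0.015, -0.003, -0.005], 0],
    [-1, [-0.021, -0.004, -0.005], 0],
    [-1, [-0.027, -0.004, -0.005], 0],
    [-1, [-0.033, -0.004, -0.005], 0],
    [-1, [-0.039, -0.004, -0.005], 0],
    [-1, [-0.045, -0.004, -0.005], 0],
    [-1, [-0.051, -0.004, -0.005], 0],
    [-1, [-0.055, -0.004, -0.005], 0],
  ],
)

```text
time_s: 20.5
eef_pos: [0.5752, -0.0176, 0.0397]
tool_rot: [0.993, -0.122, -0.0, -0.0]
force: [1.4, -0.6, 0.2]
width: 0.0006
grasp_force: 0.7
```

Request:
play_rows(
  commands=[
    [-1, [-0.002, 0, 0], 0],
    [-1, [-0.003, 0, 0], 0],
    [-1, [-0.004, 0, 0], 0],
    [-1, [-0.005, 0, 0], 0],
    [-1, [-0.006, 0, 0], 0],
    [-1, [-0.007, 0, 0], 0],
    [-1, [-0.008, 0, 0], 0],
    [-1, [-0.009, 0, 0], 0],
    [-1, [-0.009, 0, 0], 0],
    [-1, [-0.009, 0, 0], 0],
  ],
)

```text
time_s: 21.33
eef_pos: [0.5671, -0.0157, 0.0397]
tool_rot: [0.993, -0.122, -0.0, -0.0]
force: [0.3, -0.2, -0.6]
width: 0.0009
grasp_force: 0.1
```

Request:
play_rows(
  commands=[
    [-1, [-0.001, 0, 0], 0],
    [-1, [-0.002, 0, 0], 0],
    [-1, [-0.003, 0, 0], 0],
    [-1, [-0.004, 0, 0], 0],
    [-1, [-0.005, 0, 0], 0],
    [-1, [-0.006, 0, 0], 0],
    [-1, [-0.006, 0, 0], 0],
    [-1, [-0.006, 0, 0], 0],
    [-1, [-0.006, 0, 0], 0],
    [-1, [-0.006, 0, 0], 0],
  ],
)

```text
time_s: 22.17
eef_pos: [0.5612, -0.0142, 0.0396]
tool_rot: [0.993, -0.122, -0.0, -0.0]
force: [0.2, -0.4, -0.2]
width: 0.0004
grasp_force: 0.0
```

Request:
play_rows(
  commands=[
    [-1, [-0.001, 0, 0], 0],
    [-1, [-0.002, 0, 0], 0],
    [-1, [-0.003, 0, 0], 0],
    [-1, [-0.004, 0, 0], 0],
    [-1, [-0.004, 0, 0], 0],
    [-1, [-0.004, 0, 0], 0],
    [-1, [-0.004, 0, 0], 0],
    [-1, [-0.004, 0, 0], 0],
    [-1, [-0.004, 0, 0], 0],
    [-1, [-0.004, 0, 0], 0],
  ],
)

```text
time_s: 23.0
eef_pos: [0.5574, -0.0133, 0.0397]
tool_rot: [0.993, -0.122, -0.0, -0.0]
force: [-0.4, -0.5, -0.1]
width: 0.0003
grasp_force: 0.0
```

Run:
```python
from h import *
s=robot.sense();print(fx(s["eef_pos"]),s["eef_pos"][2],s["force"])
a=robot.capture("top");b=robot.capture("side");c=robot.capture("wrist")
cv2.imwrite("pics/t6.png",a)
cv2.imwrite("pics/p6.png",np.hstack([cv2.resize(a[180:320,220:350],(390,420)),cv2.resize(b[240:340,290:400],(400,420))]))
```

```text
[  1.55751035 -66.5468167 ] 0.03967007796637761 [-0.44693782 -0.52143127 -0.12398344]
```

View pics/p6.png

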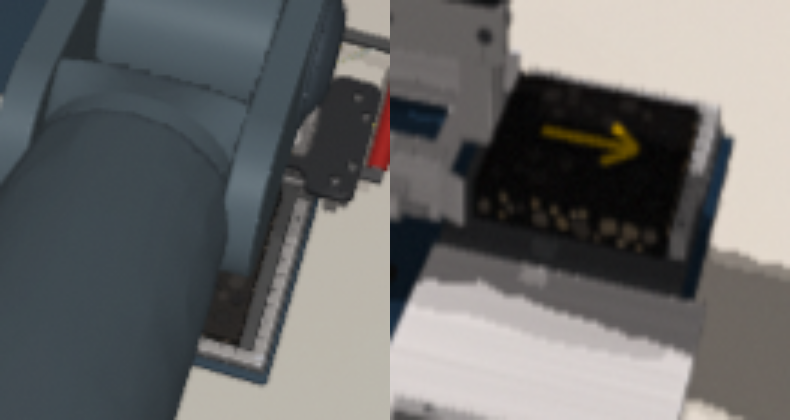

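The side view shows the plate out on the measuring bed with the arrow up, not yet firmly against the near fence at right.

Request:
play_rows(
  commands=[
    [-1, [-0.001, 0, 0], 0],
    [-1, [-0.002, 0, 0], 0],
    [-1, [-0.003, 0, 0], 0],
    [-1, [-0.004, 0, 0], 0],
    [-1, [-0.004, 0, 0], 0],
    [-1, [-0.004, 0, 0], 0],
    [-1, [-0.004, 0, 0], 0],
    [-1, [-0.004, 0, 0], 0],
    [-1, [-0.004, 0, 0], 0],
    [-1, [-0.004, 0, 0], 0],
  ],
)

```text
time_s: 23.98
eef_pos: [0.5554, -0.0128, 0.0405]
tool_rot: [0.993, -0.122, 0.002, 0.0]
force: [5.0, -1.2, -2.0]
width: 0.0004
grasp_force: 2.7
```

Request:
play_rows(
  commands=[
    [-1, [0.008, 0, 0], 0],
    [-1, [0.012, 0, -0.01], 0],
    [-1, [0.012, 0, -0.04], 0],
    [-1, [0.008, 0, -0.065], 0],
    [-1, [-0.01, -0.02, -0.07], 0],
    [-1, [-0.03, -0.045, -0.07], 0],
    [-1, [-0.054, -0.068, -0.07], 0],
    [-1, [-0.054, -0.068, -0.06], 0],
    [-1, [-0.054, -0.068, -0.03], 0],
    [-1, [-0.054, -0.068, -0.002], 0],
  ],
)

```text
time_s: 24.82
eef_pos: [0.5191, 0.0669, 0.0426]
tool_rot: [0.993, -0.121, 0.002, 0.0]
force: [0.1, 0.3, 0.3]
width: 0.0007
grasp_force: 0.0
```

Request:
play_rows(
  commands=[
    [-1, [0, 0, 0], 0],
    [-1, [0, 0.002, 0], 0],
    [-1, [0, 0.004, 0], 0],
    [-1, [0, 0.006, 0], 0],
    [-1, [0, 0.008, 0], 0],
    [-1, [0, 0.01, 0], 0],
    [-1, [0, 0.012, 0], 0],
    [-1, [0, 0.014, 0], 0],
    [-1, [0, 0.016, 0], 0],
    [-1, [0, 0.016, 0], 0],
  ],
)

```text
time_s: 25.65
eef_pos: [0.5138, 0.0508, 0.0419]
tool_rot: [0.993, -0.122, 0.0, 0.0]
force: [-0.4, 0.3, 0.3]
width: 0.0004
grasp_force: 0.1
```

Request:
play_rows(
  commands=[
    [-1, [0, 0.001, 0], 0],
    [-1, [0, 0.002, 0], 0],
    [-1, [0, 0.003, 0], 0],
    [-1, [0, 0.004, 0], 0],
    [-1, [0, 0.005, 0], 0],
    [-1, [0, 0.006, 0], 0],
    [-1, [0, 0.006, 0], 0],
    [-1, [0, 0.006, 0], 0],
    [-1, [0, 0.006, 0], 0],
    [-1, [0, 0.006, 0], 0],
  ],
)

```text
time_s: 26.48
eef_pos: [0.5132, 0.0486, 0.042]
tool_rot: [0.992, -0.123, 0.001, -0.004]
force: [4.2, 15.2, -1.7]
width: 0.0006
grasp_force: 8.1
```

Request:
play_rows(
  commands=[
    [-1, [0, -0.008, 0], 0],
    [-1, [0, -0.012, -0.01], 0],
    [-1, [0, -0.012, -0.04], 0],
    [-1, [0, -0.012, -0.07], 0],
    [-1, [0.02, 0.01, -0.07], 0],
    [-1, [0.045, 0.03, -0.07], 0],
    [-1, [0.07, 0.053, -0.07], 0],
    [-1, [0.07, 0.053, -0.06], 0],
    [-1, [0.07, 0.053, -0.03], 0],
    [-1, [0.07, 0.053, -0.002], 0],
  ],
)

```text
time_s: 27.32
eef_pos: [0.5686, -0.0239, 0.0443]
tool_rot: [0.993, -0.122, 0.001, 0.0]
force: [1.0, -0.1, -0.1]
width: 0.0005
grasp_force: 0.0
```

Request:
play_rows(
  commands=[
    [-1, [0, 0, 0], 0],
    [-1, [-0.003, 0, 0], 0],
    [-1, [-0.006, 0, 0], 0],
    [-1, [-0.009, 0, 0], 0],
    [-1, [-0.012, 0, 0], 0],
    [-1, [-0.013, 0, 0], 0],
    [-1, [-0.014, 0, 0], 0],
    [-1, [-0.015, 0, 0], 0],
    [-1, [-0.016, 0, 0], 0],
    [-1, [-0.016, 0, 0], 0],
  ],
)

```text
time_s: 28.15
eef_pos: [0.5537, -0.0195, 0.0446]
tool_rot: [0.993, -0.122, 0.002, 0.0]
force: [4.7, 0.3, -0.9]
width: 0.0006
grasp_force: 2.5
```

Request:
play_rows(
  commands=[
    [-1, [0.008, 0, 0], 0],
    [-1, [0.014, 0, -0.01], 0],
    [-1, [0.014, 0, -0.05], 0],
    [-1, [0.014, 0, -0.09], 0],
    [-1, [0.014, -0.02, -0.12], 0],
    [-1, [0.014, -0.045, -0.15], 0],
    [-1, [0.014, -0.07, -0.18], 0],
    [-1, [0.014, -0.08, -0.2], 0],
    [-1, [0.014, -0.08, -0.2], 0],
    [-1, [0.014, -0.08, -0.2], 0],
  ],
)

```text
time_s: 28.98
eef_pos: [0.5856, 0.0553, 0.2452]
tool_rot: [0.993, -0.121, 0.001, 0.0]
force: [0.3, 0.6, -1.1]
width: 0.0006
grasp_force: 0.0
```

Run:
```python
from h import *
import json
s=robot.sense();print(fx(s["eef_pos"]),s["eef_pos"][2],s["force"])
c=robot.capture("wrist");b=robot.capture("side");json.dump({k:np.array(s[k]).tolist() for k in("eef_pos","tool_rot")},open("w7.json","w"))
cv2.imwrite("pics/w7.png",c);cv2.imwrite("pics/s7.png",b)
cv2.imwrite("pics/p7.png",np.hstack([cv2.resize(c[190:340,310:450],(560,600),interpolation=cv2.INTER_CUBIC),cv2.resize(b[240:340,300:400],(240,600)) if 0 else cv2.resize(b[250:330,300:390],(240,600))]))
```

```text
[12.33180348  6.79177327] 0.24517594150462627 [ 0.28195169  0.5971523  -1.14273758]
```

View pics/p7.png

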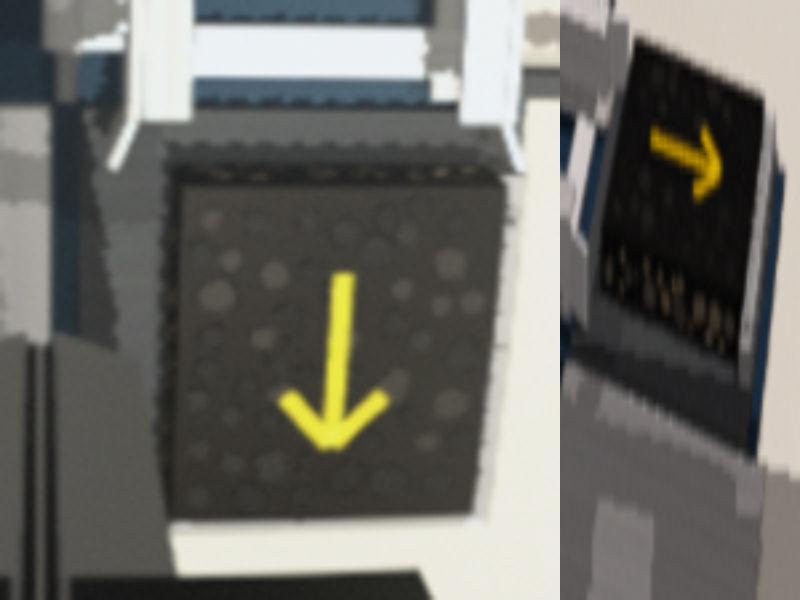

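The plate lies arrow up with its right edge along the side fence and its near edge along the near fence (corner about (475,515) in the crop). I'll check this by numbers.

Run:
```python
from h import *
import json
s=json.load(open("w7.json"));np.set_printoptions(precision=1,suppress=True)
F=lambda u,v,z:fx(onz(*ray("wrist",(310+u/4,190+v/4),s),z))
for n,u,v,z in[("TL",180,185,.0425),("TR",503,185,.0425),("BR",475,515,.0425),("BL",168,520,.0425),("fence outer a",521,182,.033),("fence outer b",489,515,.033),("near outer L",172,524,.033)]: print(n,F(u,v,z))
im=cv2.imread("pics/w7.png");g=cv2.cvtColor(im,cv2.COLOR_BGR2GRAY).astype(int)
for v in(240,270,300,315):print(v,list(g[v,424:446]))
# bed-fence inner face from first picture, bed level vs top
s1=json.load(open("w1.json"));i1=cv2.cvtColor(cv2.imread("pics/w1.png"),cv2.COLOR_BGR2GRAY).astype(int)
for v in(230,260,290):print(v,list(i1[v,418:444]))
print(list(i1[290:320,390]))
for v,u in((230,431),(260,430),(290,427)):print(fx(onz(*ray("wrist",(u,v),s1),.0205)))
```

```text
TL [-10.4 -29.8]
TR [ -10.3 -117.7]
BR [-109.7 -119.9]
BL [-108.6  -29.7]
fence outer a [ -12.  -126.1]
fence outer b [-115.  -127.6]
near outer L [-115.   -31.8]
240 [np.int64(66), np.int64(67), np.int64(68), np.int64(66), np.int64(67), np.int64(68), np.int64(67), np.int64(67), np.int64(70), np.int64(68), np.int64(68), np.int64(74), np.int64(114), np.int64(172), np.int64(202), np.int64(210), np.int64(216), np.int64(229), np.int64(233), np.int64(234), np.int64(234), np.int64(235)]
270 [np.int64(63), np.int64(66), np.int64(63), np.int64(65), np.int64(64), np.int64(65), np.int64(67), np.int64(65), np.int64(67), np.int64(114), np.int64(188), np.int64(206), np.int64(210), np.int64(215), np.int64(226), np.int64(232), np.int64(234), np.int64(234), np.int64(234), np.int64(234), np.int64(235), np.int64(234)]
300 [np.int64(61), np.int64(64), np.int64(64), np.int64(63), np.int64(65), np.int64(79), np.int64(124), np.int64(169), np.int64(195), np.int64(206), np.int64(216), np.int64(229), np.int64(234), np.int64(234), np.int64(235), np.int64(234), np.int64(235), np.int64(234), np.int64(235), np.i
[... 1336 characters left out ...]
p.int64(212), np.int64(215), np.int64(227), np.int64(235), np.int64(238), np.int64(238), np.int64(238), np.int64(238), np.int64(238), np.int64(238), np.int64(238), np.int64(238), np.int64(238), np.int64(238)]
[np.int64(100), np.int64(100), np.int64(101), np.int64(102), np.int64(102), np.int64(100), np.int64(100), np.int64(95), np.int64(78), np.int64(69), np.int64(74), np.int64(79), np.int64(81), np.int64(99), np.int64(141), np.int64(178), np.int64(197), np.int64(204), np.int64(211), np.int64(213), np.int64(224), np.int64(233), np.int64(236), np.int64(237), np.int64(236), np.int64(237), np.int64(237), np.int64(236), np.int64(237), np.int64(237)]
[ -23.3 -122.7]
[ -59.6 -124.7]
[ -98.  -124.9]
```

Request:
play_rows(
  commands=[
    [-1, [-0.02, 0, 0.025], 0],
    [-1, [-0.047, 0, 0.055], 0],
    [-1, [-0.047, 0, 0.085], 0],
    [-1, [-0.047, 0, 0.115], 0],
    [-1, [-0.047, 0, 0.145], 0],
    [-1, [-0.047, 0, 0.17], 0],
    [-1, [-0.047, 0, 0.19], 0],
    [-1, [-0.047, 0, 0.2], 0],
    [-1, [-0.047, 0, 0.203], 0],
    [-1, [-0.047, 0, 0.203], 0],
  ],
)

```text
time_s: 29.92
eef_pos: [0.5383, 0.0661, 0.0396]
tool_rot: [0.993, -0.122, -0.001, 0.0]
force: [0.0, 0.2, -0.0]
width: 0.0005
grasp_force: 0.0
```

Request:
play_rows(
  commands=[
    [-1, [0, 0.004, 0], 0],
    [-1, [0, 0.008, 0], 0],
    [-1, [0, 0.012, 0], 0],
    [-1, [0, 0.016, 0], 0],
    [-1, [0, 0.019, 0], 0],
    [-1, [0, 0.022, 0], 0],
    [-1, [0, 0.024, 0], 0],
    [-1, [0, 0.026, 0], 0],
    [-1, [0, 0.027, 0], 0],
    [-1, [0, 0.027, 0], 0],
  ],
)

```text
time_s: 30.75
eef_pos: [0.5339, 0.0435, 0.0413]
tool_rot: [0.992, -0.123, 0.001, -0.004]
force: [3.9, 14.6, -0.8]
width: 0.0002
grasp_force: 7.6
```

Request:
play_rows(
  commands=[
    [-1, [0, -0.006, 0], 0],
    [-1, [0, -0.01, 0], 0],
    [-1, [-0.01, -0.01, 0], 0],
    [-1, [-0.025, -0.01, 0], 0],
    [-1, [-0.04, -0.01, 0], 0],
    [-1, [-0.05, -0.01, 0], 0],
    [-1, [-0.05, -0.005, 0], 0],
    [-1, [-0.05, -0.002, 0], 0],
    [-1, [-0.05, 0, 0], 0],
    [-1, [-0.05, 0, 0], 0],
  ],
)

```text
time_s: 31.58
eef_pos: [0.4837, 0.056, 0.0405]
tool_rot: [0.992, -0.124, -0.001, -0.005]
force: [1.2, 21.0, 0.1]
width: 0.0002
grasp_force: 9.8
```

Run:
```python
from h import *
s=robot.sense();print(fx(s["eef_pos"]),s["force"])
```

```text
[-86.71312064 -17.10857134] [ 1.1799889  20.97731154  0.06894597]
```

Contacts at x -36, -56 and -87 all sit at y = -17.1 to -17.2 mm, so the plate is square and flush against the side fence. Retreating.

Request:
play_rows(
  commands=[
    [-1, [0, -0.004, 0], 0],
    [-1, [0, -0.008, 0], 0],
    [-1, [0, -0.014, 0], 0],
    [-1, [0, -0.018, -0.01], 0],
    [-1, [0, -0.018, -0.04], 0],
    [-1, [0, -0.018, -0.08], 0],
    [-1, [0, -0.018, -0.12], 0],
    [-1, [0, -0.018, -0.16], 0],
    [-1, [0, -0.018, -0.18], 0],
    [-1, [0, -0.018, -0.18], 0],
  ],
)

```text
time_s: 32.42
eef_pos: [0.4923, 0.0695, 0.2281]
tool_rot: [0.993, -0.122, 0.006, -0.0]
force: [-0.2, 0.7, 0.8]
width: 0.001
grasp_force: 0.0
```

Run:
```python
from h import *
s=robot.sense();print(fx(s["eef_pos"]),s["eef_pos"][2],s["force"])
print(robot.close_job())
```

```text
[-81.68533449  -2.00266889] 0.22809638963440093 [-0.19425165  0.68560438  0.8152523 ]
the job is handed in; nothing more can be done
None
```

The job is handed in at 32.4 s: by my measurements the plate lies wearing face up, square and flush against both fences, with the frame laid over on the right and the arm clear; no verdict was returned.

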